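# Slide the part-filled plate out over the edge of the viewing panel

### The job

Two flat reaction plates lie side by side on the lit viewing panel. Slide the part-filled one (the plate in which most wells are empty) along the panel towards the robot until about a third of its length sticks out over the panel's front edge, square to that edge, so that it can be picked up by the overhang. Keep it flat on the panel without lifting it, and leave the other plate where it is and the little bottle and vial standing.

Things in the scene. Friction and masses are not known exactly. Their poses are not given: they have to be found in the camera images.
- plate_part: the plate to slide: a clear, flat 12-well plate (3 x 4 round wells) of which only 4 wells, towards one end, hold magenta and the other 8 are empty; loose, rigid, about 45 g; 112 mm long (its x), 79 mm wide (its y), 6 mm thick with straight upright sides; origin at the centre of its underside; it starts on the panel, in the left or right half, its long side roughly along the panel's x (within 8 degrees)
- plate_full: the other plate, same size and frame, but with magenta in all 12 wells; it lies in the other half of the panel, at least 30 mm beside the first; leave it where it is
- panel_front_edge (a point): middle of the upper front edge (the one nearest the robot) of the lit viewing panel, a heavy, fixed, flat white-topped aluminium box, 250 mm deep (x), 280 mm wide (y), 40 mm high, without any rim; this point lies at the height of its top face; axes: x runs horizontally from the front edge back across the panel, away from the robot, y along the edge to the left, z up. The edge is the line x = 0 in this frame and the panel's top covers x from 0 to 250 mm
- dropper_bottle: small white dropper bottle with green tip, 33 mm across, 80 mm high, loose, stands on the desk left of the panel; origin at the centre of its underside, z up along it
- capped_vial: small clear vial with blue cap, 14 mm across, 42 mm high, loose, stands on the desk left of the panel; origin at the centre of its underside, z up along it
Things that resemble listed ones, but are neither listed nor needed, are in the scene too. Leave any blue look-alike of the plate_part alone.

How it is judged (in metres and radians):
At the end, for the whole second after the job is handed in: The part-filled plate lies flat on the panel with its front end 20 to 52 mm (about 37 mm is a third) out over the front edge, i.e. its centre 4 to 36 mm behind the edge, its long side within 12 degrees of square to the edge (x of plate_part in the frame of panel_front_edge between 0.004 and 0.036 m and angle between the x axis of plate_part and the x axis of panel_front_edge, either way round below 0.21 rad and angle between plate_part's own z axis and vertical below 0.05 rad and z of plate_part in the frame of panel_front_edge between -0.004 and 0.004 m); the robot touches nothing.
It fails at once if the part-filled plate is lifted off the panel (15 mm or more) (z of plate_part in the frame of panel_front_edge above 0.015 m).
It fails at once if the part-filled plate tips or falls off the panel (angle between plate_part's own z axis and vertical above 0.35 rad or z of plate_part in the frame of panel_front_edge below -0.025 m).
It fails at once if the other plate is moved by more than 15 mm (distance of plate_full from where it was at the start of the episode above 0.015 m).
It fails at once if the bottle or the vial is knocked over (angle between any of dropper_bottle, capped_vial's own z axis and vertical above 0.5 rad).
It also fails if it takes over 32 s, if anything falls off the work surface, if the arm or the gripper's body presses on something with over 40 N, if the wrist force passes 120 N, or if a joint passes its speed limit or range.

### The arm

A 6-joint arm with a two-finger parallel gripper is mounted at the origin on a cart in front of the work surface, level with it; the furniture and walls round the work are solid. World frame = base frame: x ahead of the robot, y to its left, z up, the work surface at z = 0. Lengths are in mm, angles in rad, forces in N, time in s.
With the tool pointing down it reaches from about 400 to 925 mm from the base axis. Payload 12.5 kg.
Tool frame: the origin (TCP) lies on the centre line of the jaws, within the pads' length; the fingertips stand 8 mm ahead of it and the grasp point (between the pads) lies 11 mm behind it; z points along the fingers, x is the direction in which the jaws open and shut, and the axes are right-handed (so a half turn about z gives the same grasp; the last joint's range is limited). The gripper opens to 95 mm and grips with 3 to 60 N. Pads are 20 mm wide; open, the fingers measure 119 mm over their backs; the gripper's body (75 mm by 180 mm) begins 59 mm behind the grasp point.
Start: joints at [-1.326, 0.491, 1.559, -0, 1.092, -0.106], TCP at [214.804, -586.946, 222.661] pointing down, gripper open.
Joint ranges: [-3.1, 3.1], [-0.84, 2.19], [0.05, 2.79], [-1.13, 4.28], [0.06, 2.93], [-2.69, 2.69]. Speed limits (rad/s): [2.22, 2.22, 2.79, 3.14, 3.14, 3.14].

### API

Orientations are given as [roll, pitch, yaw] about the fixed x, y, z axes, in that order (R = Rz(yaw) Ry(pitch) Rx(roll)).
In Python, from cell import env gives the robot as it stands. The module is installed in compiled form; this text tells all that it offers.
- The arm moves only by the tool send_rows, never from a script. Its argument "moves" is a list that holds one entry, the list of rows, each a list of 6 numbers: the shift along the tool's x, y, z as a fraction of full scale, then the turn, a rotation vector about the tool's x, y, z as a fraction of full scale. A call has 1 to 12 rows; each row is the pose to reach, as a shift and turn from the pose commanded when the call began, along the tool's axes at that moment; what a row does not reach only later rows make up. Full scale, the value 1, is 0.3 m for a shift and 90 degrees for a turn. A row lasts 1/12 s, in which the tool goes at most 41.7 mm and 7.16 degrees, less where a joint would pass 70% of its speed; a pose out of reach is approached as far as the arm can. A call with a number of a shift or a turn outside -1 to 1 is refused whole. A call with a gripper value outside its range is refused whole. "grip" is the gripper's target within -1 to 1 (shut at 1, half-way at 0, fully open at -1), set as the call begins (left out, the last holds). The fingers move at their own pace and stop on an object; the grip force is fixed at half the most. Time passes only in rows, so rows that repeat a pose let the fingers close. It gives the time, the measured TCP pose, the force and the opening at its end, in the units of the state.
- env.state(): the state, without advancing time (a new reading comes with each control period).
- env.read_camera(name): name is "scene" or "top" or "wrist"; returns a dict with "image" (420x560x3 uint8, red, green, blue), "mtx" (3x3 intrinsics, pixels), "T" (4x4, takes a point from camera to world coordinates); the wrist camera has in their place "mount" (4x4, takes a point from camera to tool coordinates, whose origin is the TCP and whose axes are the tool frame's). Camera axes: x right, y up, looking along -z (the intrinsics and any distortion apply to the point x, -y, -z); pixel columns grow to the right and rows downward; lengths in mm; the calibration is good to about 2 mm. A picture is of the moment at which its call begins: read the wrist's pose just before it. There is no depth.
- env.job_done(): hands the job in, once; it reports no verdict.
Trained networks look in the newest picture that a camera, given by its name, has taken for a name from the list of things; names that differ only in an ending like _2 or _b are one class to them, and where a whole thing is asked for, a point or a joint stands for the part that bears it (a point fixed in the world has none). Each returns a list of dicts, best first, with "confidence" (0 to 1); they miss things now and then, are a little off and sometimes report something else, mostly with a low value. They report only what shows in the picture. A call takes as long as a camera call. They do not tell look-alikes from the thing itself.
- env.look_for(camera, thing): "xy" ([column, row] in pixels, amid what is visible of it).
- env.outline_of(camera, thing): "region" (420x560 bool, what is visible of it) and "xy" ([column, row] in pixels, amid what is visible of it).
The state is a dict: "t": time; "joints": joint angles; "qvel": joint speeds; "tau": joint torques, N m; "eef_pos": TCP position; "tcp_rot": TCP orientation; "ft_force": force on the tool from outside, world axes, zero at the start; "moment": the same for the moment, N m; "opening": opening from 0.0 (shut) to 1.0 (fully open).
Only numpy, scipy, OpenCV 4.12 (cv2) and the standard library are available. Lean on these libraries where they do the work, as an engineer would, in place of code of your own. Each camera call takes 0.05 s, during which the arm holds its last target. There are 200 camera calls.

## Working session

There is one attempt and no reset: what is moved stays moved. The work goes in short steps, Python scripts to look and compute and a tool call to move; the robot and the scene stay as the last step left them, time stands still between calls to the robot, and variables do not carry over. Pictures are saved under pics/ and viewed, about 8 in all and at most 12, crops included, and the job is handed in when it is done.

Besides the shell and the picture viewer there is one more tool, called after "Call:" by a JSON object that holds its "op" and its "data". send_rows: Moves the arm, as the interface text tells. Its arguments: {"type":"object","properties":{"moves":{"type":"array","items":{"type":"array","items":{"type":"array","items":{"type":"number"}}}},"grip":{"type":"number"}},"required":["moves"]}

```bash
mkdir -p pics
python3 - <<'E'
from cell import env
import cv2,numpy as np
s=env.state();print(s['t'],s['eef_pos'],s['tcp_rot'],s['opening'])
for c in('top','scene'):
    r=env.read_camera(c);cv2.imwrite(f'pics/{c}0.png',r['image'][:,:,::-1]);print(c,r['mtx'].tolist(),np.round(r['T'],3).tolist(),[k for k in r])
    for n in('plate_part','plate_full','panel_front_edge','dropper_bottle','capped_vial'):
        print(n,[(np.round(d['xy']),round(d['confidence'],2)) for d in env.look_for(c,n)])
E
```

```text
0.0 [ 214.7332031  -586.69883606  222.05746454] [-3.14148695e+00  1.09630340e-03 -1.22005474e+00] 0.9978141132894213
top [[516.2825455901441, 0.0, 277.2318046395365], [0.0, 516.2825455901441, 203.35760208891583], [0.0, 0.0, 1.0]] [[0.012, 0.997, -0.081, 497.239], [-1.0, 0.011, -0.014, 36.86], [-0.013, 0.081, 0.997, 1426.92], [0.0, 0.0, 0.0, 1.0]] ['image', 'mtx', 'T']
plate_part [(array([314., 230.]), 0.98), (array([387., 152.]), 0.74)]
plate_full [(array([266., 234.]), 0.71)]
panel_front_edge [(array([188., 170.]), 0.6)]
dropper_bottle [(array([187., 171.]), 0.53)]
capped_vial []
scene [[475.9735185292816, 0.0, 287.49150227111585], [0.0, 475.9735185292816, 207.15057295907414], [0.0, 0.0, 1.0]] [[-0.647, 0.519, -0.559, -27.221], [-0.762, -0.445, 0.47, 587.334], [-0.005, 0.73, 0.684, 815.648], [0.0, 0.0, 0.0, 1.0]] ['image', 'mtx', 'T']
plate_part [(array([334., 142.]), 0.97), (array([335., 200.]), 0.65)]
plate_full [(array([300., 232.]), 0.82)]
panel_front_edge [(array([324., 225.]), 0.75)]
dropper_bottle [(array([176., 237.]), 0.79)]
capped_vial [(array([212., 248.]), 0.65)]
```

View pics/top0.png

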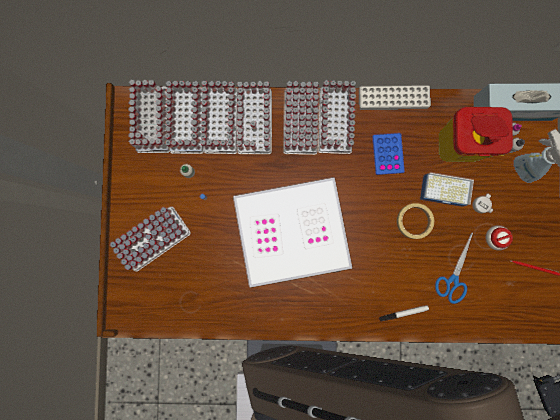

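View pics/scene0.png

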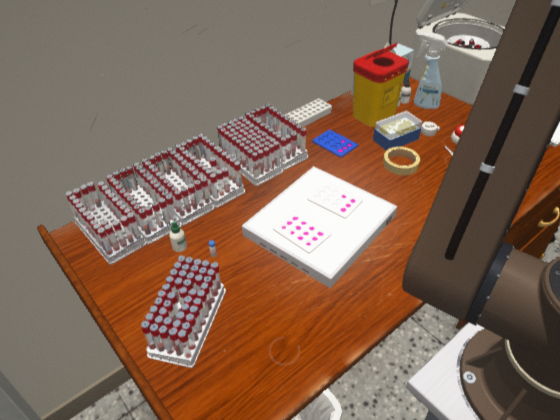

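The top view shows the panel with corners at about (234,196), (336,178), (352,268) and (249,286). The part-filled plate is the right one, around (314,226), and the full plate is at (266,234). A blue look-alike sits at (388,152), off the panel, and I'll ignore it.

```bash
cat > h.py <<'E'
import numpy as np,cv2
from cell import env
def w(px,r,z):
    T,K=r['T'],r['mtx'];p=np.atleast_2d(px).astype(float)
    d=np.c_[(p[:,0]-K[0,2])/K[0,0],-(p[:,1]-K[1,2])/K[1,1],-np.ones(len(p))]@T[:3,:3].T
    return T[:3,3]+d*((z-T[2,3])/d[:,2])[:,None]
def panel(r):
    im=r['image'].astype(int);m=((im.min(2)>185)).astype(np.uint8)
    m=cv2.morphologyEx(m,cv2.MORPH_CLOSE,np.ones((7,7)))
    c=max((c for c in cv2.findContours(m,0,1)[0] if cv2.pointPolygonTest(cv2.convexHull(c),(290.,235.),False)>0),key=cv2.contourArea)
    q=w(c[:,0,:],r,40)[:,:2].astype(np.float32);return cv2.minAreaRect(q)
def toP(p,o,a):
    d=np.asarray(p)[...,:2]-o;return np.stack([d[...,0]*np.cos(a)+d[...,1]*np.sin(a),-d[...,0]*np.sin(a)+d[...,1]*np.cos(a)],-1)
E
python3 - <<'E'
from h import *
r=env.read_camera('top');(c,s,a)=panel(r);print('panel',c,s,a,cv2.boxPoints((c,s,a)).tolist())
a=np.radians((a+45)%90-45);o=np.array(c)-125*np.array([np.cos(a),np.sin(a)]);print('edge',o,'yaw',a)
for n in('plate_part','plate_full'):
  for d in env.outline_of('top',n):
    g=d['region'];k=cv2.findContours(g.astype(np.uint8),0,1)[0]
    if not k: continue
    p=w(max(k,key=cv2.contourArea)[:,0,:],r,46);R=cv2.minAreaRect(p[:,:2].astype(np.float32))
    q=toP(w(np.argwhere(g)[:,::-1],r,46),o,a)
    print(n,round(d['confidence'],2),R,'inP',toP(R[0],o,a),q.min(0),q.max(0))
im=cv2.resize(r['image'][165:300,220:370],None,fx=5,fy=4.4,interpolation=cv2.INTER_CUBIC);cv2.imwrite('pics/crop.png',im[:,:,::-1])
E
```

```text
panel (534.6483764648438, 16.054931640625) (246.0341796875, 275.99176025390625) 11.182268142700195 [[387.205078125, 127.57418823242188], [440.7283935546875, -143.17791748046875], [682.0916748046875, -95.46432495117188], [628.568359375, 175.28778076171875]]
edge [412.02147398  -8.18641294] yaw 0.19516739693098953
plate_part 0.65 ((747.424072265625, -242.9234161376953), (109.12590026855469, 79.87142181396484), 4.379282474517822) inP [ 283.51232907 -295.32545247] [ 227.56231611 -337.2450972 ] [ 340.58388872 -251.56222056]
plate_part 0.61 ((551.1471557617188, -46.02983093261719), (111.96817016601562, 80.32325744628906), 12.09907341003418) inP [129.14540862 -64.10571776] [  72.87632508 -104.12589021] [185.5660996  -23.22748889]
plate_full 0.73 ((524.444580078125, 84.66120147705078), (108.45283508300781, 79.02146911621094), 7.3405680656433105) inP [128.29478626  69.28262484] [72.29265266 27.60846074] [184.16930369 110.39477803]
```

View pics/crop.png

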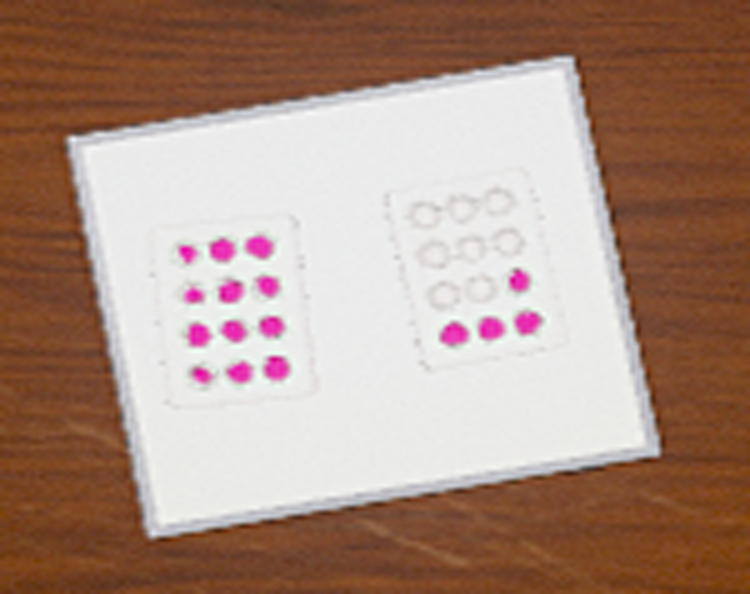

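The measured sizes match the given ones. The part-filled plate's centre is at about (129, -64) mm in the edge frame and it is within about 1° of square. I'll push it from behind with the two fingers half open, which gives a wide, squaring contact. Next I'll work out the approach in tool axes.

```bash
cat >> h.py <<'E'
O=np.array([412.02,-8.19]);A=0.1952
from scipy.spatial.transform import Rotation as Ro
def go(px,py,z):
    s=env.state();R=Ro.from_euler('xyz',s['tcp_rot']);t=Ro.from_euler('xyz',[np.pi,0,A-np.pi/2])
    g=np.r_[O+np.array([px*np.cos(A)-py*np.sin(A),px*np.sin(A)+py*np.cos(A)]),z]
    print('t',s['t'],'eef',s['eef_pos'].round(1),'P',toP(s['eef_pos'],O,A).round(1),'goal',g.round(1))
    print('shift/300',(R.inv().apply(g-s['eef_pos'])/300).round(4),'turn',((R.inv()*t).as_rotvec()/(np.pi/2)).round(4))
E
python3 -c "
from h import *
go(212,-64,130)"
```

```text
t 0.75 eef [ 214.8 -586.9  222.7] P [-305.7 -529.5] goal [632.4 -29.9 130. ]
shift/300 [-1.2656 -1.9453  0.3088] turn [-0.     -0.0001  0.099 ]
```

Call:
{"op": "send_rows", "data": {"moves": [[[-0.04, -0.06, 0, 0, 0, 0], [-0.11, -0.17, 0, 0, 0, 0], [-0.18, -0.28, 0, 0, 0, 0], [-0.25, -0.39, 0, 0, 0, 0.01], [-0.32, -0.49, 0, 0, 0, 0.02], [-0.39, -0.6, 0, 0, 0, 0.03], [-0.46, -0.71, 0, 0, 0, 0.05], [-0.53, -0.82, 0, 0, 0, 0.07], [-0.59, -0.91, 0, 0, 0, 0.085], [-0.64, -0.98, 0, 0, 0, 0.099]]], "grip": 0}}

```text
t: 1.58
eef_pos: [426.1, -303.5, 222.9]
tcp_rot: [-3.141, -0.0, -1.376]
ft_force: [-0.3, -0.7, -0.0]
opening: 0.504
```

```bash
python3 -c "
from h import *
go(212,-64,130)"
```

```text
t 1.5833 eef [ 426.1 -303.5  222.9] P [ -43.5 -292.5] goal [632.4 -29.9 130. ]
shift/300 [-0.7616 -0.8514  0.3096] turn [-0.0002 -0.0002 -0.    ]
```

Call:
{"op": "send_rows", "data": {"moves": [[[-0.05, -0.06, 0, 0, 0, 0], [-0.13, -0.14, 0, 0, 0, 0], [-0.21, -0.23, 0, 0, 0, 0], [-0.3, -0.33, 0, 0, 0, 0], [-0.38, -0.43, 0, 0, 0, 0], [-0.46, -0.52, 0.02, 0, 0, 0], [-0.54, -0.61, 0.07, 0, 0, 0], [-0.62, -0.7, 0.13, 0, 0, 0], [-0.69, -0.78, 0.2, 0, 0, 0], [-0.74, -0.83, 0.26, 0, 0, 0], [-0.762, -0.851, 0.3, 0, 0, 0], [-0.762, -0.851, 0.31, 0, 0, 0]]]}}

```text
t: 2.58
eef_pos: [630.8, -30.3, 127.3]
tcp_rot: [3.139, 0.001, -1.373]
ft_force: [-0.5, 0.3, -0.4]
opening: 0.502
```

Run:
```python
from h import *
go(212,-64,50)
s=env.state();r=env.read_camera('wrist');cv2.imwrite('pics/w1.png',r['image'][:,:,::-1])
T=np.eye(4);T[:3,:3]=Ro.from_euler('xyz',s['tcp_rot']).as_matrix();T[:3,3]=s['eef_pos'];r['T']=T@r['mount']
for n in('plate_part',):
  for d in env.outline_of('wrist',n):
    g=d['region'];k=max(cv2.findContours(g.astype(np.uint8),0,1)[0],key=cv2.contourArea)
    q=toP(w(k[:,0,:],r,46),O,A);print(d['confidence'],d['xy'],q.min(0),q.max(0),cv2.minAreaRect(q.astype(np.float32)))
```

```text
t 2.5833 eef [630.8 -30.3 127.3] P [210.3 -64.1] goal [632.4 -29.9  50. ]
shift/300 [ 0.     -0.0064  0.2577] turn [0.0018 0.0006 0.0014]
0.95 [545.0, 128.6] [ 242.81256551 -260.75642625] [ 334.07666807 -230.42652315] ((285.30902099609375, -236.5805206298828), (93.59953308105469, 28.23383140563965), 12.855809211730957)
0.67 [274.7, 293.5] [ 137.34113839 -103.63846197] [187.01061913 -26.05413702] ((162.16873168945312, -64.47265625), (48.67616653442383, 77.59190368652344), 0.914715051651001)
```

View pics/w1.png

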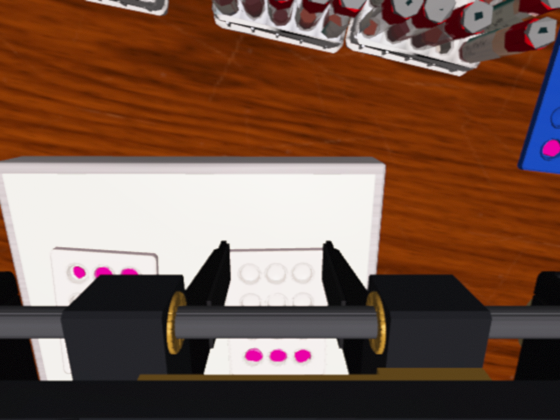

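The wrist view shows the plate's back edge at row ~248, between columns 228 and 328. That is P-x 187 mm, agreeing with the top view, and the fingers are centred behind it. Going down behind the plate.

Call:
{"op": "send_rows", "data": {"moves": [[[0, -0.006, 0.03, 0, 0, 0], [0, -0.006, 0.09, 0, 0, 0], [0, -0.006, 0.15, 0, 0, 0], [0, -0.006, 0.2, 0, 0, 0], [0, -0.006, 0.23, 0, 0, 0], [0, -0.006, 0.25, 0, 0, 0], [0, -0.006, 0.257, 0, 0, 0], [0, -0.006, 0.257, 0, 0, 0], [0, -0.006, 0.257, 0, 0, 0]]]}}

```text
t: 3.43
eef_pos: [633.2, -31.7, 53.3]
tcp_rot: [-3.14, -0.001, -1.376]
ft_force: [0.6, 0.0, -0.3]
opening: 0.5
```

Run:
```python
from h import *
go(100,-64,50)
```

```text
t 3.4333 eef [633.2 -31.7  53.3] P [212.4 -66. ] goal [522.5 -51.6  50. ]
shift/300 [-0.0066  0.3746  0.0106] turn [-0.0007 -0.0003 -0.0001]
```

Call:
{"op": "send_rows", "data": {"moves": [[[-0.007, 0, 0.006, 0, 0, 0], [-0.007, 0, 0.011, 0, 0, 0], [-0.007, 0.01, 0.011, 0, 0, 0], [-0.007, 0.03, 0.011, 0, 0, 0], [-0.007, 0.045, 0.011, 0, 0, 0], [-0.007, 0.06, 0.011, 0, 0, 0], [-0.007, 0.075, 0.011, 0, 0, 0], [-0.007, 0.09, 0.011, 0, 0, 0], [-0.007, 0.105, 0.011, 0, 0, 0], [-0.007, 0.12, 0.011, 0, 0, 0], [-0.007, 0.135, 0.011, 0, 0, 0], [-0.007, 0.15, 0.011, 0, 0, 0]]]}}

```text
t: 4.43
eef_pos: [587.8, -38.2, 49.3]
tcp_rot: [-3.141, -0.0, -1.376]
ft_force: [0.2, -0.6, 0.2]
opening: 0.502
```

```bash
cat > look.py <<'E'
from h import *
import sys
go(float(sys.argv[1]),-64,50)
r=env.read_camera('top')
for n in('plate_part','plate_full'):
  for d in env.outline_of('top',n):
    k=cv2.findContours(d['region'].astype(np.uint8),0,1)[0]
    if k:
      q=toP(w(max(k,key=cv2.contourArea)[:,0,:],r,46),O,A);print(n,round(d['confidence'],2),q.min(0).round(1),q.max(0).round(1),cv2.minAreaRect(q.astype(np.float32)))
im=cv2.resize(r['image'][150:330,200:420],None,fx=3.4,fy=3.3,interpolation=cv2.INTER_CUBIC);cv2.imwrite(sys.argv[2],im[:,:,::-1])
E
python3 look.py 88 pics/t2.png
```

```text
t 4.4333 eef [587.8 -38.2  49.3] P [166.6 -63.6] goal [510.8 -53.9  50. ]
shift/300 [ 0.0014  0.2621 -0.0024] turn [-0.0001 -0.0001  0.    ]
plate_part 0.88 [ 226.6 -338.4] [ 341.1 -248.9] ((282.59808349609375, -292.9031982421875), (80.22368621826172, 112.00318908691406), 83.48175048828125)
plate_full 0.65 [71.1 29.7] [183.7 112.1] ((129.6212615966797, 69.45054626464844), (79.14925384521484, 112.7171859741211), 83.80995178222656)
```

View pics/t2.png

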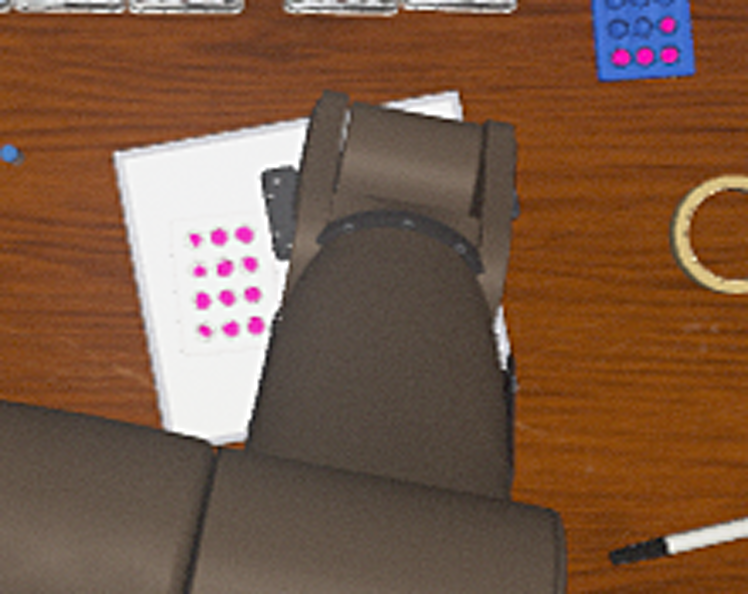

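The arm hides the plate from the top camera; the full plate hasn't moved. I'll check with the wrist and scene cameras instead.

```bash
cat > look2.py <<'E'
from h import *
import sys
go(float(sys.argv[1]),-64,50)
s=env.state();a=env.read_camera('wrist')
T=np.eye(4);T[:3,:3]=Ro.from_euler('xyz',s['tcp_rot']).as_matrix();T[:3,3]=s['eef_pos'];a['T']=T@a['mount']
b=env.read_camera('scene')
for c,r in(('wrist',a),('scene',b)):
  for d in env.outline_of(c,'plate_part')+env.outline_of(c,'plate_full'):
    k=cv2.findContours(d['region'].astype(np.uint8),0,1)[0]
    if k:
      q=toP(w(max(k,key=cv2.contourArea)[:,0,:],r,46),O,A);R=cv2.minAreaRect(q.astype(np.float32));print(c,round(d['confidence'],2),q.min(0).round(1),q.max(0).round(1),np.round(R[0]),np.round(R[1]),round(R[2],1))
im=np.vstack([cv2.resize(a['image'][200:420,100:480],(700,300)),cv2.resize(b['image'][130:300,200:480],(700,300),interpolation=cv2.INTER_CUBIC)])
cv2.imwrite(sys.argv[2],im[:,:,::-1])
E
python3 look2.py 88 pics/t3.png
```

```text
t 4.5833 eef [587.9 -38.2  49.3] P [166.7 -63.6] goal [510.8 -53.9  50. ]
shift/300 [ 0.0014  0.2625 -0.0024] turn [ 0.0002 -0.     -0.0001]
wrist 0.7 [  99.5 -104. ] [123.2 -24.3] [111. -64.] [80. 24.] 90.0
wrist 0.34 [ 154.7 -139.3] [248.9  72.3] [202. -33.] [ 94. 212.] 0.0
wrist 0.7 [143.5  22.7] [185.1  76.8] [163.  50.] [53. 41.] 85.6
scene 0.89 [  40.8 -105. ] [154.3 -19.6] [ 98. -62.] [114.  85.] 1.1
scene 0.74 [66.4 27.5] [182.5 114.4] [125.  72.] [ 84. 114.] 86.6
scene 0.56 [292.2 229.3] [371.9 286.9] [332. 255.] [32. 91.] 55.4
```

View pics/t3.png

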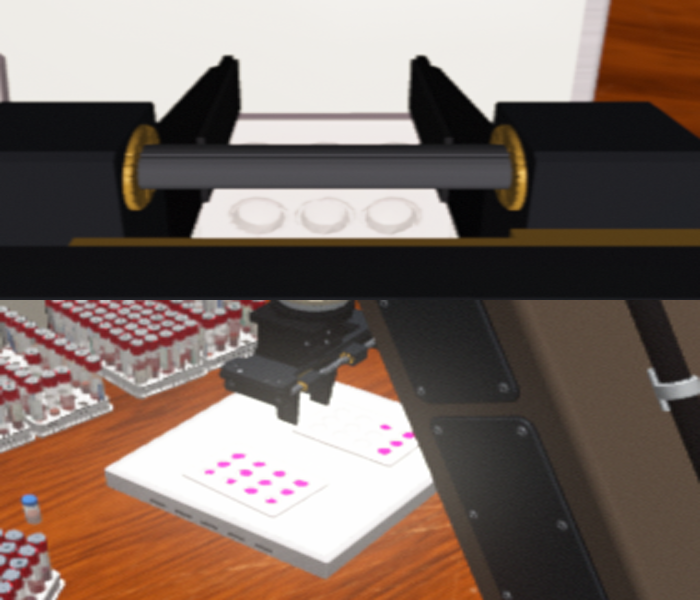

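The scene view shows the fingers right behind the plate, with its centre at about 98–101 mm. That agrees with finger contact (TCP 166.6 − 10 − 56 ≈ 100.6), and it is still square. Pushing on towards a plate centre of 20 mm, TCP at about 86.

Call:
{"op": "send_rows", "data": {"moves": [[[0, 0.01, 0, 0, 0, 0], [0, 0.025, 0, 0, 0, 0], [0, 0.043, 0, 0, 0, 0], [0, 0.06, 0, 0, 0, 0], [0, 0.078, 0, 0, 0, 0], [0, 0.095, 0, 0, 0, 0], [0, 0.113, 0, 0, 0, 0], [0, 0.13, 0, 0, 0, 0], [0, 0.148, 0, 0, 0, 0], [0, 0.165, 0, 0, 0, 0], [0, 0.18, 0, 0, 0, 0], [0, 0.19, 0, 0, 0, 0]]]}}

```text
t: 5.88
eef_pos: [531.7, -49.3, 49.3]
tcp_rot: [3.142, -0.0, -1.376]
ft_force: [-0.1, 0.7, 0.0]
opening: 0.499
```

```bash
python3 look2.py 86 pics/t4.png
```

```text
t 5.8833 eef [531.7 -49.3  49.3] P [109.5 -63.6] goal [508.8 -54.3  50. ]
shift/300 [ 0.0014  0.0783 -0.0025] turn [ 0.0001 -0.     -0.    ]
wrist 0.62 [  42.9 -103.5] [ 65.3 -24.9] [ 54. -64.] [79. 22.] 90.0
wrist 0.78 [85.7 22.5] [182.5  77. ] [134.  50.] [50. 97.] 85.8
scene 0.9 [ -15.8 -101.7] [ 97.9 -19.5] [ 41. -60.] [ 82. 114.] 89.2
scene 0.65 [ 276.5 -277.7] [ 316.7 -214.8] [ 296. -246.] [61. 41.] 86.1
scene 0.56 [68.2 27.5] [184.6 114.4] [126.  71.] [ 83. 115.] 87.0
```

Plate centre is about 41–43 mm and square. One last push of ~23 mm, then back off and lift.

Call:
{"op": "send_rows", "data": {"moves": [[[0, 0.012, 0, 0, 0, 0], [0, 0.027, 0, 0, 0, 0], [0, 0.042, 0, 0, 0, 0], [0, 0.057, 0, 0, 0, 0], [0, 0.069, 0, 0, 0, 0], [0, 0.076, 0, 0, 0, 0], [0, 0.076, 0, 0, 0, 0], [0, 0.06, 0, 0, 0, 0], [0, 0.02, 0, 0, 0, 0], [0, -0.02, -0.05, 0, 0, 0], [0, -0.04, -0.15, 0, 0, 0], [0, -0.04, -0.25, 0, 0, 0]]]}}

```text
t: 7.18
eef_pos: [545.2, -46.5, 124.6]
tcp_rot: [3.14, 0.0, -1.375]
ft_force: [0.2, -0.8, -0.5]
opening: 0.502
```

Call:
{"op": "send_rows", "data": {"moves": [[[0, -0.02, -0.08, 0, 0, 0], [0.08, -0.02, -0.2, 0, 0, 0], [0.18, 0, -0.25, 0, 0, 0], [0.28, 0, -0.25, 0, 0, 0], [0.38, 0, -0.25, 0, 0, 0], [0.48, 0, -0.25, 0, 0, 0], [0.58, 0, -0.25, 0, 0, 0], [0.68, 0, -0.25, 0, 0, 0], [0.78, 0, -0.25, 0, 0, 0], [0.88, 0, -0.25, 0, 0, 0], [0.95, 0, -0.25, 0, 0, 0], [0.95, 0, -0.25, 0, 0, 0]]]}}

```text
t: 8.18
eef_pos: [599.8, -330.2, 198.6]
tcp_rot: [-3.141, -0.001, -1.378]
ft_force: [-0.8, -0.6, -0.8]
opening: 0.5
```

```bash
python3 look.py 86 pics/t5.png
```

```text
t 8.1833 eef [ 599.8 -330.2  198.6] P [ 121.8 -352.3] goal [508.8 -54.3  50. ]
shift/300 [-0.9611  0.1219  0.4945] turn [-0.0001 -0.0006 -0.0017]
plate_part 0.98 [ -24.  -103.3] [ 77.4 -19.8] ((26.705036163330078, -61.45838928222656), (83.64383697509766, 101.16328430175781), 89.75003814697266)
plate_part 0.63 [ 227.1 -339.9] [ 342.8 -250. ] ((283.9064025878906, -295.1317138671875), (79.47804260253906, 114.2315902709961), 82.79652404785156)
```

View pics/t5.png

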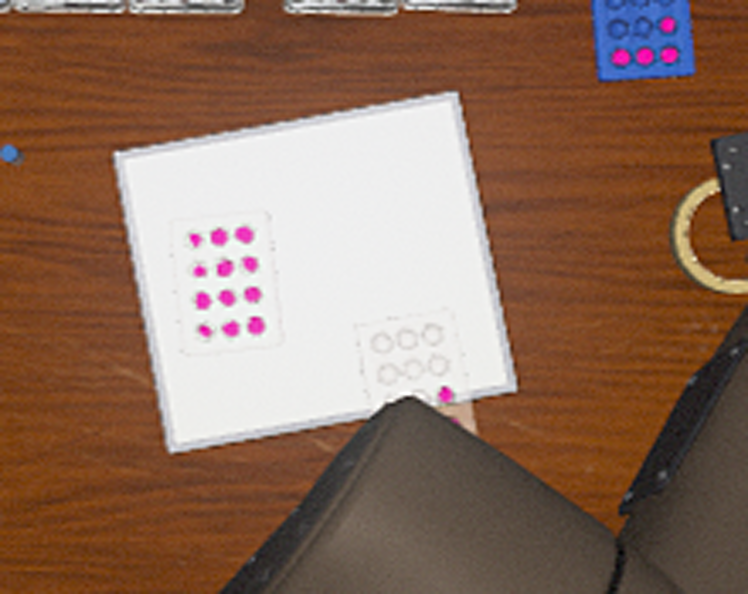

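The top view shows the plate over the front edge, square, with its back end at 77 mm, so its centre is at about 21 mm. The full plate is unchanged and the arm is well clear. Handing in.

```bash
python3 -c "
from h import *
r=env.read_camera('scene')
for n in('dropper_bottle','capped_vial'):print(n,[(d['xy'],d['confidence']) for d in env.look_for('scene',n)])
print(env.job_done())"
```

```text
dropper_bottle [([175.9, 238.3], 0.94)]
capped_vial []
the job is handed in; nothing more can be done
None
```

The part-filled plate now sticks out about 35 mm over the panel's front edge, and I handed the job in at about 8 s. I pushed it about 108 mm from behind with the half-open fingers low on the panel, without lifting it, then backed off, lifted and swung the arm clear.

**Plate position:** in the last top picture the plate's back end was at 77 mm, so its centre is about 21 mm behind the edge. It was within about 1° of square. The arm hid part of the overhanging end, so the 35 mm comes from the back end and the known plate length.

**Other plate:** it looked unmoved in the last top picture, though the network did not report it in that final call. The earlier checks during the push put it within about 4 mm of its start, which is measurement scatter.

**Bottle and vial:** the bottle showed in its starting place in the last scene picture. The network did not find the vial in that picture. I did not look at the picture myself to confirm it, but the arm never went near it. I did not re-measure the plate from a second camera after backing off.

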